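# Lay the rule to the drilled frame and hold the torch on it for the reading

### The job

I want to read off the hole pitch at the end of the drilled acrylic frame that lies in the middle of the table: lay the steel rule flat on the table across the frame's right-hand end (seen from the robot), square to the frame, touching that end or almost, and covering its whole width, and let go of it. Then draw the switched-on pen torch straight up out of its bore in the wooden bench block, tip it over to about 45 degrees and finish while holding it there, raised clear of everything, with its lens about 10 cm from the middle of that end and the beam pointing straight at that spot. Do not shift the frame, and leave the chuck key, hex key and drill bush where they are.

Things in the scene. Friction and masses are not known exactly. Their poses are not given: they have to be found in the camera images.
- frame: Drilled frame of clear greenish acrylic lying flat, loose and alone in mid-table (not the two spares stacked at the back left), 62 mm (its own x) by 200 mm (its own y) by 8 mm thick, 85 g. Origin at the centre of its underside, z up. Its long axis lies roughly left-right; its -y end is the right-hand end as the robot sees it.
- frame_end (a point): Point at the middle of the upper edge of the frame's right-hand short end (frame x = 0, y = -100 mm, z = 7.5 mm): the spot to be lit. It does not depend on the rule.
- rule: Plain thick steel rule, a flat bar 19 mm wide (its own x), 150 mm long (y), 9 mm high, 60 g, loose and flat on the table at the right. Origin at the centre of its underside, z up. Laid against the frame's end its centre line is 9.5 mm outside that end; it is longer than the end is wide, so it can be held where it sticks out past the frame's near corner.
- torch: Pen torch (already switched on), round, dark metal, 150 mm long, 80 g, standing lens down, 50 mm deep in the block's bore. Origin: centre of the lens face; its z points from lens to tail (upward now), the beam leaves along -z. Head 24 mm in diameter up to z = 26 mm, barrel 21 mm up to 144 mm (grip it there, from above), then a 13 mm rubber button, 6 mm high.
- block: Bored hardwood bench block, fixed, 160 mm (its own x) x 56 mm (y) x 60 mm high, origin at the centre of its underside, z up. Torch bore: 26 mm in diameter, 50 mm deep, 1 mm free round the torch's head, at x = +50 mm, y = 0. In a pen bore at x = -60 mm a blue marker is fixed, its top 75 mm above the block.
- bore (a point): Centre of the mouth of the torch bore, at the block's top face, 60 mm above the table.
- key: Dark T-shaped drill chuck key, 78 x 60 x 18 mm, loose, lying in front of the frame: bystander. Origin at the centre of its underside; its shank is its own x.
- hex_key: Small dark L-shaped hex key, 80 x 29 x 5 mm, loose, lying at the right: bystander. Origin at the centre of its underside; its long arm is along its own x.
- bush: Small brass-coloured flanged drill bush, 26 mm in diameter, 22 mm high, standing loose between frame and block: bystander. Origin at the centre of its underside.
There are look-alikes about, which are no part of the job. Leave any orange or pink look-alike of the torch alone.

How it is judged:
By the outcome, as a careful person would: the job done as asked, in the order asked, and still so for the second after the job is handed in, while the arm keeps its last pose, push and grip.
It also fails if it takes over 72 s, if anything falls off the work surface, if the arm or the gripper's body presses on something with over 40 N, if the wrist force passes 120 N, or if a joint passes its speed limit or range.

### The arm

A 7-joint arm with a two-finger parallel gripper is mounted at the origin on a cart in front of the work surface, level with it; the furniture and walls round the work are solid. World frame = base frame: x ahead of the robot, y to its left, z up, the work surface at z = 0. Lengths are in m, angles in rad, forces in N, time in s.
With the tool pointing down it reaches from about 0.425 to 0.875 m from the base axis. Payload 4.7 kg.
Tool frame: the origin (TCP) lies between the finger pads; the fingertips stand 8 mm ahead of it and the grasp point (between the pads) lies 11 mm behind it; z points along the fingers, y is the line along which they close (so a half turn about z gives the same grasp; the last joint's range is limited). The gripper opens to 87 mm and grips with 3 to 60 N. Pads are 19 mm wide; open, the fingers measure 117 mm over their backs; the gripper's body (75 mm by 190 mm) begins 51 mm behind the grasp point.
Start: joints at [1.344, 0.321, -0.07, 1.45, 0.023, 1.371, -0.057], TCP at [0.155, -0.631, 0.231] pointing down, gripper open.
Joint ranges: [-2.86, 2.86], [-0.3, 2.09], [-1.38, 1.24], [0.06, 2.45], [-1.56, 4.7], [0.09, 2.05], [-2.69, 2.69]. Speed limits (rad/s): [2.57, 2.57, 3.14, 3.14, 3.14, 3.14, 3.14].

### API

Orientations are given as [roll, pitch, yaw] about the fixed x, y, z axes, in that order (R = Rz(yaw) Ry(pitch) Rx(roll)).
In Python, from plant import robot gives the robot as it stands.
- The arm moves only by the tool apply_moves, never from a script. Its argument "deltas" is a list of rows, each an object of numbers: "tx", "ty", "tz": the shift along the tool's x, y, z in m; "ax", "ay", "az": the turn, a rotation vector about the tool's x, y, z in degrees; "grip": the finger opening in m, from 0 to 0.087. A call has 1 to 12 rows; each row shifts and turns the commanded pose from where the row before left it, along the tool's axes as they then stand; what a row does not reach is not made up. A row lasts 1/10 s, in which the tool goes at most 50 mm and 8.59 degrees, less where a joint would pass 70% of its speed; a pose out of reach is approached as far as the arm can. A call is refused whole if a number of a shift passes 0.05 or a number of a turn 8.59, either way. A call with a gripper value outside its range is refused whole. The fingers move at their own pace and stop on an object; "squeeze" is the grip in N (left out, the last holds). Time passes only in rows, so rows that do not move let the fingers close. It gives the time, the measured TCP pose, the force, the opening and the grip force at its end, in the units of the state.
- robot.observe(): the state, without advancing time (a new reading comes with each control period).
- robot.camera(name): name is "scene" or "top" or "wrist"; returns a dict with "image" (400x640x3 uint8, blue, green, red), "range_z" (400x640 float32, m along the optical axis (not along the pixel's ray), 0 where there is no reading), "mtx" (3x3 intrinsics, pixels), "R" (3x3) and "t" (3): a world point X has camera coordinates R X + t. Camera axes: x right, y down, z forward; pixel columns grow to the right and rows downward; lengths in m; the calibration is good to about 2 mm. A picture is of the moment at which its call begins.
- robot.hand_in(): hands the job in; it is judged then, once.
The state is a dict: "time": time; "q": joint angles; "dq": joint speeds; "joint_torque": joint torques, N m; "tcp_pos": TCP position; "orientation": TCP orientation; "ft_force": force on the tool from outside, world axes, zero at the start; "wrist_torque": the same for the moment, N m; "grip_width": opening from 0.0 (shut) to 1.0 (fully open); "gripper_force": force on a finger pad.
Only numpy, scipy, OpenCV 4.12 (cv2) and the standard library are available. Lean on these libraries where they do the work, as an engineer would, in place of code of your own. Each camera call takes 0.05 s, during which the arm holds its last target. There are 200 camera calls.

## Working session

There is one attempt and no reset: what is moved stays moved. The work goes in short steps, Python scripts to look and compute and a tool call to move; the robot and the scene stay as the last step left them, time stands still between calls to the robot, and variables do not carry over. Pictures are saved under pics/ and viewed, at most 12 in all, crops included, and the job is handed in when it is done.

Besides the shell and the picture viewer there is one more tool, called after ">>>" by a JSON object that holds its "fn" and its "kwargs", one argument or row to a line. apply_moves: Moves the arm, as the interface text tells. Its arguments: {"type":"object","properties":{"deltas":{"type":"array"},"squeeze":{"type":"number"}},"required":["deltas"]}

```bash
mkdir -p pics; ls; cat > h.py <<'E'
import numpy as np, cv2
from plant import robot
def cast(c,u,v,z):
    K=np.array(c["mtx"]);R=np.array(c["R"]);t=np.array(c["t"]).ravel()
    d=R.T@np.linalg.inv(K)@np.array([u,v,1.]);o=-R.T@t
    return o+d*(z-o[2])/d[2]
def cloud(c):
    K=np.array(c["mtx"]);R=np.array(c["R"]);t=np.array(c["t"]).ravel()
    v,u=np.mgrid[0:400,0:640];Z=c["range_z"]
    P=np.stack([(u-K[0,2])/K[0,0]*Z,(v-K[1,2])/K[1,1]*Z,Z],-1)
    return (P-t)@R
def proj(c,X):
    p=np.array(c["mtx"])@(np.array(c["R"])@np.array(X)+np.array(c["t"]).ravel());return p[:2]/p[2]
E
python3 - <<'E'
from h import *
import pickle
o=robot.observe();print(o)
cs={n:robot.camera(n) for n in("top","scene")}
pickle.dump(cs,open("c0.pkl","wb"))
for n,c in cs.items():
    cv2.imwrite(f"pics/{n}0.png",c["image"]);print(n,np.array(c["mtx"]).round(1).tolist(),(-np.array(c["R"]).T@np.array(c["t"]).ravel()).round(3), np.array(c["R"]).round(2).tolist())
E
```

```text
pics
{'time': 0.0, 'q': array([ 1.34408693,  0.32183441, -0.0701286 ,  1.45170041,  0.02259516,
        1.37080805, -0.05690108]), 'dq': array([-8.70138933e-04,  4.71343989e-05, -2.67528826e-04,  4.29914433e-05,
       -2.18741684e-03,  7.12279064e-04,  1.36129243e-03]), 'joint_torque': array([-6.56831662e-05, -4.91285026e+01, -4.03842526e-01, -3.12530172e+01,
       -6.41525583e-02,  4.36874852e-02,  1.77534671e-04]), 'tcp_pos': array([ 0.15486472, -0.63070917,  0.22944169]), 'orientation': array([-3.13963197e+00,  8.16995184e-05,  2.40880190e-01]), 'ft_force': array([-0.53306588, -0.64278382, -1.21997115]), 'wrist_torque': array([-0.03091578, -0.09870611,  0.00233272]), 'gripper_force': 0.0, 'grip_width': 1.0033665172139528}
top [[374.6, 0.0, 317.2], [0.0, 374.6, 200.9], [0.0, 0.0, 1.0]] [0.36  0.015 1.014] [[-0.0, -1.0, 0.02], [-0.98, -0.0, -0.19], [0.19, -0.02, -0.98]]
scene [[454.5, 0.0, 322.3], [0.0, 454.5, 194.8], [0.0, 0.0, 1.0]] [0.105 0.796 0.96 ] [[-0.87, -0.49, -0.01], [-0.33, 0.62, -0.71], [0.35, -0.61, -0.71]]
```

View pics/top0.png

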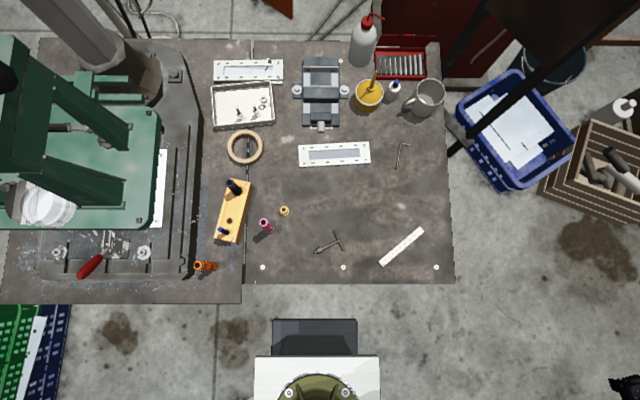

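View pics/scene0.png

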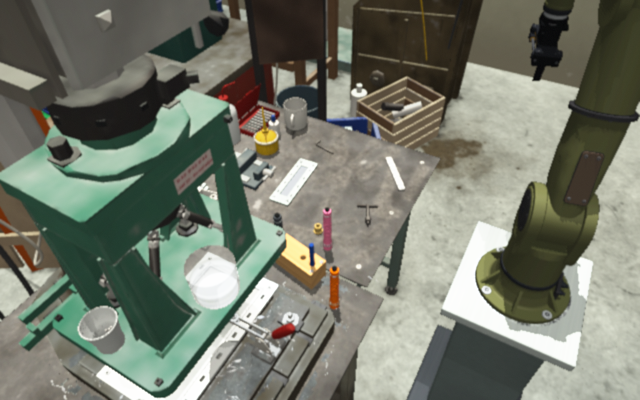

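Top view candidates for the torch: dark one in the block (235,186), pink (265,225), and orange (204,266). The dark one in the block fits. For the frame, the loose one at (334,154) is mid-table, while the spares are stacked at (248,70). The rule is at (401,246), the key at (329,243), the hex key at (402,152), the bush at (284,211) and the marker at (222,232). I'll confirm in an enlarged crop and measure.

```bash
python3 - <<'E'
from h import *
import pickle
cs=pickle.load(open("c0.pkl","rb"));c=cs["top"];im=c["image"]
cv2.imwrite("pics/crop1.png",cv2.resize(im[130:290,190:450],None,fx=3,fy=3,interpolation=cv2.INTER_CUBIC))
hsv=cv2.cvtColor(im,cv2.COLOR_BGR2HSV)
def rect(m,roi,z,name):
    u0,v0,u1,v1=roi;mm=np.zeros_like(m);mm[v0:v1,u0:u1]=m[v0:v1,u0:u1]
    k,_=cv2.findContours(mm,cv2.RETR_EXTERNAL,cv2.CHAIN_APPROX_NONE);k=max(k,key=cv2.contourArea)
    P=np.array([cast(c,u,v,z)[:2] for u,v in k[:,0]],np.float32)
    r=cv2.minAreaRect(P);print(name,k[:,0].min(0),k[:,0].max(0),np.round(r[0],4),np.round(r[1],4),round(r[2],1));print(cv2.boxPoints(r).round(3).tolist())
white=((hsv[...,2]>150)&(hsv[...,1]<70)).astype(np.uint8)
rect(white,(285,135,385,175),.008,"frame")
rect(white,(370,215,435,275),.009,"rule")
wood=((hsv[...,0]>8)&(hsv[...,0]<32)&(hsv[...,1]>90)&(hsv[...,2]>90)).astype(np.uint8)
rect(wood,(205,170,256,250),.06,"block")
P=cloud(c)
for n,(u,v) in dict(torch=(235,186),frame=(305,160),rule=(401,246),block=(235,210),marker=(222,232),press=(150,200),vise=(320,95)).items(): print(n,P[v,u].round(3))
# tail of torch: points above .1 in its area
q=P[170:200,222:250].reshape(-1,3);q=q[(q[:,2]>.12)];print(len(q),q.mean(0),q.min(0),q.max(0))
# big obstacles height map
for x0 in np.arange(.2,1.0,.1):
    print(round(x0,1),[round(float(np.max(P[...,2][(P[...,0]>x0)&(P[...,0]<x0+.1)&(P[...,1]>y0)&(P[...,1]<y0+.1)&(P[...,2]<.9)],initial=-1)),2) for y0 in np.arange(.6,-.45,-.1)])
E
```

```text
frame [298 141] [370 166] [ 0.6878 -0.0483] [0.0659 0.2022] 3.1
[[0.6489999890327454, 0.050999999046325684], [0.6600000262260437, -0.1509999930858612], [0.7260000109672546, -0.1469999998807907], [0.7149999737739563, 0.05400000140070915]]
rule [379 226] [424 266] [ 0.43   -0.2273] [0.0215 0.1515] 39.2
[[0.37400001287460327, -0.17499999701976776], [0.4699999988079071, -0.2930000126361847], [0.4860000014305115, -0.27900001406669617], [0.38999998569488525, -0.16200000047683716]]
block [214 178] [250 242] [0.5182 0.2138] [0.0675 0.1632] 78.1
[[0.4309999942779541, 0.1979999989271164], [0.5910000205039978, 0.164000004529953], [0.6050000190734863, 0.23000000417232513], [0.4449999928474426, 0.2639999985694885]]
torch [0.565 0.198 0.131]
frame [0.67  0.032 0.003]
rule [ 0.43  -0.227  0.007]
block [0.518 0.211 0.06 ]
marker [0.457 0.231 0.103]
press [0.5   0.331 0.288]
vise [ 0.839 -0.009  0.059]
93 [0.56260357 0.20095829 0.16719186] [0.3599488  0.01539433 0.12095776] [0.57918921 0.21599493 1.01436953]
0.2 [0.01, 0.01, 0.0, 0.01, 0.0, 0.0, -0.7, -0.7, -0.7, -0.7, -0.7]
0.3 [0.12, 0.12, 0.24, 0.12, 0.15, 0.01, 0.01, 0.01, 0.01, 0.01, 0.01]
0.4 [0.31, 0.37, 0.55, 0.59, 0.14, 0.15, 0.01, 0.02, 0.01, 0.01, 0.01]
0.5 [0.31, 0.37, 0.41, 0.69, 0.16, 0.15, 0.03, 0.01, 0.01, 0.0, 0.0]
0.6 [-1.0, 0.3, 0.49, 0.6, 0.06, 0.03, 0.01, 0.01, 0.01, 0.01, 0.0]
0.7 [-1.0, 0.26, 0.27, 0.24, 0.08, 0.06, 0.05, 0.06, 0.01, 0.07, 0.09]
0.8 [0.08, 0.43, 0.42, 0.08, 0.04, 0.07, 0.06, 0.06, 0.16, 0.09, 0.09]
0.9 [0.07, 0.22, 0.29, 0.07, 0.02, 0.02, 0.06, 0.13, 0.22, 0.12, 0.11]
```

View pics/crop1.png

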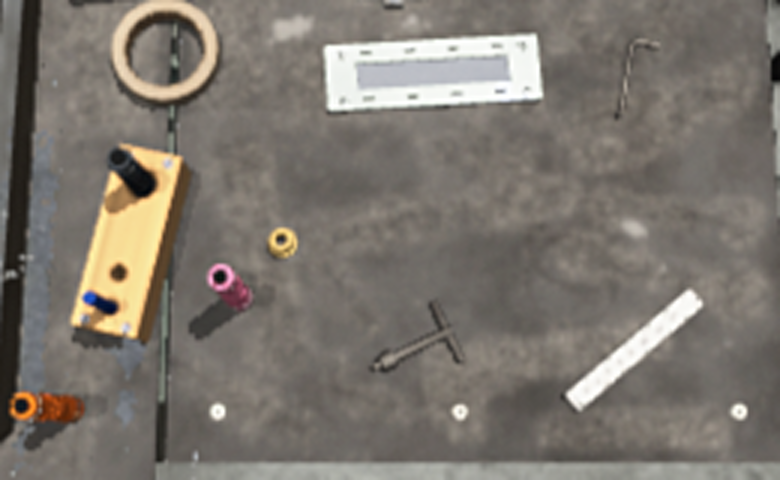

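The crop confirms the scene: the frame is alone mid-table, the rule is at the right, and the dark torch is in the block at the end away from the blue marker. I'll set out for the rule's near end.

>>> {"fn": "apply_moves", "kwargs": {
  "deltas": [
    {"tx": 0.0285, "ty": -0.031},
    {"tx": 0.0285, "ty": -0.031},
    {"tx": 0.0285, "ty": -0.031},
    {"tx": 0.0285, "ty": -0.031},
    {"tx": 0.0285, "ty": -0.031},
    {"tx": 0.0285, "ty": -0.031},
    {"tx": 0.0285, "ty": -0.031},
    {"tx": 0.0285, "ty": -0.031},
    {"tx": 0.0285, "ty": -0.031},
    {"tx": 0.0285, "ty": -0.031},
    {"tx": 0.0285, "ty": -0.031},
    {"tx": 0.0285, "ty": -0.031}
  ]
}}

```text
invalid input at $.deltas[0]: expected keys tx, ty, tz, ax, ay, az, grip
```

>>> {"fn": "apply_moves", "kwargs": {
  "deltas": [
    {"az": 8.1},
    {"az": 8.1},
    {"az": 8.1},
    {"az": 8.1},
    {"az": 8.1},
    {"az": 8.1},
    {"az": 8.1},
    {"az": 8.1},
    {},
    {}
  ]
}}

```text
invalid input at $.deltas[0]: expected keys tx, ty, tz, ax, ay, az, grip
```

```bash
cat >> h.py <<'E'
from scipy.spatial.transform import Rotation as Ro
def need(p,zax=(0,0,-1),yaw=None,R=None):
    "tool-frame shift (m) and rotvec (deg) from the measured pose to the target"
    o=robot.observe();R0=Ro.from_euler("xyz",o["orientation"])
    if R is None: R=Ro.from_euler("xyz",[np.pi,0,yaw])
    print("tcp",o["tcp_pos"].round(4),"rpy",np.degrees(o["orientation"]).round(1),"q",o["q"].round(2),"t",o["time"],"F",o["ft_force"].round(1),"gw",round(o["grip_width"]*.087,4),round(o["gripper_force"],1))
    print("shift",R0.inv().apply(np.array(p)-o["tcp_pos"]).round(4),"turn",np.degrees((R0.inv()*R).as_rotvec()).round(2))
E
python3 - <<'E'
from h import *
c=robot.camera("wrist");cv2.imwrite("pics/w1.png",c["image"])
need([.398,-.188,.0095],yaw=np.radians(-50.9))
print((-np.array(c["R"]).T@np.array(c["t"]).ravel()).round(3), np.array(c["R"]).round(2).tolist(),proj(c,[.43,-.227,.009]))
import pickle;pickle.dump(c,open("w1.pkl","wb"))
E
```

```text
tcp [ 0.1549 -0.6309  0.2297] rpy [-179.9    0.    13.8] q [ 1.34  0.32 -0.07  1.45  0.02  1.37 -0.06] t 0.15 F [-0.9  0.4 -0.2] gw 0.0872 0.0
shift [ 0.3418 -0.3718  0.2207] turn [-7.00e-02  5.00e-02  6.47e+01]
[ 0.222 -0.615  0.384] [[0.24, -0.97, -0.0], [-0.94, -0.23, 0.25], [-0.24, -0.06, -0.97]] [ -17.8564672  -198.57255258]
```

View pics/w1.png

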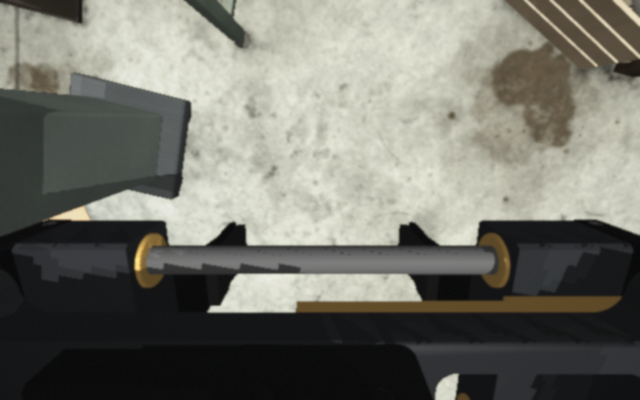

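The call was refused because every key must be present, so the wrist view shows only floor and the fingers. I'll resend with all keys.

>>> {"fn": "apply_moves", "kwargs": {
  "deltas": [
    {"tx": 0.0285, "ty": -0.031, "tz": 0, "ax": 0, "ay": 0, "az": 0, "grip": 0.087},
    {"tx": 0.0285, "ty": -0.031, "tz": 0, "ax": 0, "ay": 0, "az": 0, "grip": 0.087},
    {"tx": 0.0285, "ty": -0.031, "tz": 0, "ax": 0, "ay": 0, "az": 0, "grip": 0.087},
    {"tx": 0.0285, "ty": -0.031, "tz": 0, "ax": 0, "ay": 0, "az": 0, "grip": 0.087},
    {"tx": 0.0285, "ty": -0.031, "tz": 0, "ax": 0, "ay": 0, "az": 0, "grip": 0.087},
    {"tx": 0.0285, "ty": -0.031, "tz": 0, "ax": 0, "ay": 0, "az": 0, "grip": 0.087},
    {"tx": 0.0285, "ty": -0.031, "tz": 0, "ax": 0, "ay": 0, "az": 0, "grip": 0.087},
    {"tx": 0.0285, "ty": -0.031, "tz": 0, "ax": 0, "ay": 0, "az": 0, "grip": 0.087},
    {"tx": 0.0285, "ty": -0.031, "tz": 0, "ax": 0, "ay": 0, "az": 0, "grip": 0.087},
    {"tx": 0.0285, "ty": -0.031, "tz": 0, "ax": 0, "ay": 0, "az": 0, "grip": 0.087},
    {"tx": 0.0285, "ty": -0.031, "tz": 0, "ax": 0, "ay": 0, "az": 0, "grip": 0.087},
    {"tx": 0.0285, "ty": -0.031, "tz": 0, "ax": 0, "ay": 0, "az": 0, "grip": 0.087}
  ]
}}

```text
time: 1.35
tcp_pos: [0.3988, -0.1868, 0.2305]
orientation: [3.141, 0.0, 0.241]
ft_force: [0.7, 0.2, -0.1]
grip_width: 0.999
gripper_force: 0.0
```

>>> {"fn": "apply_moves", "kwargs": {
  "deltas": [
    {"tx": 0, "ty": 0, "tz": 0, "ax": 0, "ay": 0, "az": 8.1, "grip": 0.06},
    {"tx": 0, "ty": 0, "tz": 0, "ax": 0, "ay": 0, "az": 8.1, "grip": 0.06},
    {"tx": 0, "ty": 0, "tz": 0, "ax": 0, "ay": 0, "az": 8.1, "grip": 0.06},
    {"tx": 0, "ty": 0, "tz": 0, "ax": 0, "ay": 0, "az": 8.1, "grip": 0.06},
    {"tx": 0, "ty": 0, "tz": 0, "ax": 0, "ay": 0, "az": 8.1, "grip": 0.06},
    {"tx": 0, "ty": 0, "tz": 0, "ax": 0, "ay": 0, "az": 8.1, "grip": 0.06},
    {"tx": 0, "ty": 0, "tz": 0, "ax": 0, "ay": 0, "az": 8.1, "grip": 0.06},
    {"tx": 0, "ty": 0, "tz": 0, "ax": 0, "ay": 0, "az": 8.1, "grip": 0.06},
    {"tx": 0, "ty": 0, "tz": 0, "ax": 0, "ay": 0, "az": 0, "grip": 0.06},
    {"tx": 0, "ty": 0, "tz": 0, "ax": 0, "ay": 0, "az": 0, "grip": 0.06}
  ]
}}

```text
time: 2.35
tcp_pos: [0.3983, -0.1884, 0.2304]
orientation: [3.141, 0.0, -0.887]
ft_force: [0.2, 0.4, -0.1]
grip_width: 0.691
gripper_force: 0.0
```

```bash
python3 - <<'E'
from h import *
c=robot.camera("wrist");cv2.imwrite("pics/w2.png",c["image"])
need([.398,-.188,.0095],yaw=np.radians(-50.9))
print((-np.array(c["R"]).T@np.array(c["t"]).ravel()).round(3),proj(c,[.43,-.227,.009]))
hsv=cv2.cvtColor(c["image"],cv2.COLOR_BGR2HSV);m=((hsv[...,2]>150)&(hsv[...,1]<70)).astype(np.uint8);m[250:]=0
for k in cv2.findContours(m,0,1)[0]:
    if cv2.contourArea(k)>500:
        P=np.array([cast(c,u,v,.009)[:2] for u,v in k[:,0]],np.float32);r=cv2.minAreaRect(P)
        print(k[:,0].min(0),k[:,0].max(0),r,cv2.boxPoints(r).round(4).tolist())
E
```

```text
tcp [ 0.3983 -0.1884  0.2304] rpy [180.    0.  -50.8] q [ 1.01 -0.12 -0.57  1.92 -0.07  1.33 -2.  ] t 2.4 F [0.8 0.1 0.4] gw 0.0601 0.0
shift [-0.0005 -0.      0.2209] turn [0.01 0.01 0.07]
[ 0.442 -0.241  0.385] [322.87342887 133.58979376]
[211 221] [245 245] ((0.44538137316703796, -0.04635214805603027), (0.04507211968302727, 0.03187839686870575), 31.592552185058594) [[0.41780000925064087, -0.044599998742341995], [0.4345000088214874, -0.07169999927282333], [0.47290000319480896, -0.04809999838471413], [0.4562000036239624, -0.020999999716877937]]
[0 0] [639 237] ((0.4366300106048584, -0.2276669144630432), (0.8469099998474121, 0.27860742807388306), 39.16252517700195) [[0.0203000009059906, -0.3871000111103058], [0.19629999995231628, -0.6031000018119812], [0.8529000282287598, -0.06830000132322311], [0.6769999861717224, 0.1477999985218048]]
```

View pics/w2.png

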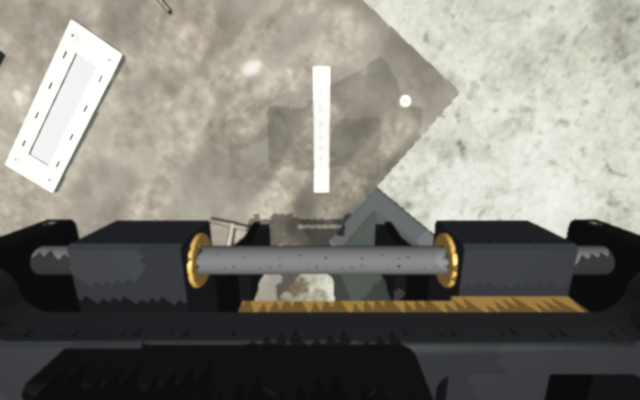

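The rule is at cols 313-329, rows 66-192, under the gripper axis, and the frame is at the left with its right-hand end at (72,20)-(125,55).

```bash
python3 - <<'E'
from h import *
c=robot.camera("wrist");g=c["image"].min(2)
for name,(u0,v0,u1,v1),z in (("rule",(295,50,350,205),.009),("frame",(0,0,140,205),.008)):
    m=np.zeros_like(g);m[v0:v1,u0:u1]=(g[v0:v1,u0:u1]>215)*255
    k=max(cv2.findContours(m,0,1)[0],key=cv2.contourArea)
    P=np.array([cast(c,u,v,z)[:2] for u,v in k[:,0]],np.float32);r=cv2.minAreaRect(P)
    print(name,k[:,0].min(0),k[:,0].max(0),np.round(r[0],4),np.round(r[1],4),round(r[2],2),cv2.boxPoints(r).round(4).tolist())
E
```

```text
rule [313  66] [329 191] [ 0.4331 -0.2275] [0.019  0.1485] 39.39 [[0.37860000133514404, -0.1761000007390976], [0.47290000319480896, -0.29089999198913574], [0.4875999987125397, -0.27889999747276306], [0.39329999685287476, -0.16410000622272491]]
frame [ 5 20] [121 192] [ 0.6906 -0.048 ] [0.0638 0.2016] 3.62 [[0.652400016784668, 0.050599999725818634], [0.6650999784469604, -0.15060000121593475], [0.7287999987602234, -0.14659999310970306], [0.7160999774932861, 0.05460000038146973]]
```

>>> {"fn": "apply_moves", "kwargs": {
  "deltas": [
    {"tx": 0, "ty": 0, "tz": 0.04, "ax": 0, "ay": 0, "az": 0, "grip": 0.05},
    {"tx": 0, "ty": 0, "tz": 0.04, "ax": 0, "ay": 0, "az": 0, "grip": 0.05},
    {"tx": 0, "ty": 0, "tz": 0.04, "ax": 0, "ay": 0, "az": 0, "grip": 0.05},
    {"tx": 0, "ty": 0, "tz": 0.04, "ax": 0, "ay": 0, "az": 0, "grip": 0.05},
    {"tx": 0, "ty": 0, "tz": 0.03, "ax": 0, "ay": 0, "az": 0, "grip": 0.05},
    {"tx": 0, "ty": 0, "tz": 0.02, "ax": 0, "ay": 0, "az": 0, "grip": 0.05},
    {"tx": 0, "ty": 0, "tz": 0.01, "ax": 0, "ay": 0, "az": 0, "grip": 0.05},
    {"tx": 0, "ty": 0, "tz": 0, "ax": 0, "ay": 0, "az": 0, "grip": 0.05}
  ]
}}

```text
time: 3.25
tcp_pos: [0.3982, -0.1881, 0.0099]
orientation: [3.141, 0.002, -0.889]
ft_force: [0.4, -0.2, -0.4]
grip_width: 0.578
gripper_force: 0.0
```

>>> {"fn": "apply_moves", "kwargs": {
  "squeeze": 30,
  "deltas": [
    {"tx": 0, "ty": 0, "tz": 0, "ax": 0, "ay": 0, "az": 0, "grip": 0.01},
    {"tx": 0, "ty": 0, "tz": 0, "ax": 0, "ay": 0, "az": 0, "grip": 0.01},
    {"tx": 0, "ty": 0, "tz": 0, "ax": 0, "ay": 0, "az": 0, "grip": 0.01},
    {"tx": 0, "ty": 0, "tz": 0, "ax": 0, "ay": 0, "az": 0, "grip": 0.01},
    {"tx": 0, "ty": 0, "tz": 0, "ax": 0, "ay": 0, "az": 0, "grip": 0.01},
    {"tx": 0, "ty": 0, "tz": 0, "ax": 0, "ay": 0, "az": 0, "grip": 0.01},
    {"tx": 0, "ty": 0, "tz": 0, "ax": 0, "ay": 0, "az": 0, "grip": 0.01},
    {"tx": 0, "ty": 0, "tz": 0, "ax": 0, "ay": 0, "az": 0, "grip": 0.01}
  ]
}}

```text
time: 4.05
tcp_pos: [0.3986, -0.1886, 0.0108]
orientation: [3.142, -0.0, -0.89]
ft_force: [-0.4, -0.3, 3.5]
grip_width: 0.208
gripper_force: 30.0
```

>>> {"fn": "apply_moves", "kwargs": {
  "deltas": [
    {"tx": 0, "ty": 0, "tz": -0.02, "ax": 0, "ay": 0, "az": 0, "grip": 0.01},
    {"tx": 0, "ty": 0, "tz": -0.04, "ax": 0, "ay": 0, "az": 0, "grip": 0.01},
    {"tx": 0, "ty": 0, "tz": -0.03, "ax": 0, "ay": 0, "az": 0, "grip": 0.01},
    {"tx": 0, "ty": 0, "tz": 0, "ax": 0, "ay": 0, "az": -7.75, "grip": 0.01},
    {"tx": 0, "ty": 0, "tz": 0, "ax": 0, "ay": 0, "az": -7.75, "grip": 0.01},
    {"tx": 0, "ty": 0, "tz": 0, "ax": 0, "ay": 0, "az": -7.75, "grip": 0.01},
    {"tx": 0, "ty": 0, "tz": 0, "ax": 0, "ay": 0, "az": -7.75, "grip": 0.01},
    {"tx": 0, "ty": 0, "tz": 0, "ax": 0, "ay": 0, "az": -7.75, "grip": 0.01},
    {"tx": 0, "ty": 0, "tz": 0, "ax": 0, "ay": 0, "az": -7.75, "grip": 0.01},
    {"tx": 0, "ty": 0, "tz": 0, "ax": 0, "ay": 0, "az": -7.75, "grip": 0.01}
  ]
}}

```text
time: 5.05
tcp_pos: [0.398, -0.1882, 0.1001]
orientation: [-3.141, 0.001, 0.062]
ft_force: [0.1, -0.5, -1.1]
grip_width: 0.21
gripper_force: 30.0
```

>>> {"fn": "apply_moves", "kwargs": {
  "deltas": [
    {"tx": 0.041, "ty": 0, "tz": 0, "ax": 0, "ay": 0, "az": 0, "grip": 0.01},
    {"tx": 0.041, "ty": 0, "tz": 0, "ax": 0, "ay": 0, "az": 0, "grip": 0.01},
    {"tx": 0.041, "ty": 0, "tz": 0, "ax": 0, "ay": 0, "az": 0, "grip": 0.01},
    {"tx": 0.041, "ty": 0, "tz": 0, "ax": 0, "ay": 0, "az": 0, "grip": 0.01},
    {"tx": 0.041, "ty": 0, "tz": 0, "ax": 0, "ay": 0, "az": 0, "grip": 0.01},
    {"tx": 0.041, "ty": 0, "tz": 0, "ax": 0, "ay": 0, "az": 0, "grip": 0.01},
    {"tx": 0, "ty": 0, "tz": 0, "ax": 0, "ay": 0, "az": 0, "grip": 0.01},
    {"tx": 0, "ty": 0, "tz": 0, "ax": 0, "ay": 0, "az": 0, "grip": 0.01}
  ]
}}

```text
time: 5.85
tcp_pos: [0.6437, -0.1736, 0.0989]
orientation: [-3.14, 0.002, 0.058]
ft_force: [-0.7, 0.2, -1.5]
grip_width: 0.214
gripper_force: 30.0
```

```bash
python3 - <<'E'
from h import *
import pickle
need([.645,-.1755,.09],yaw=np.radians(3.3))
c=robot.camera("wrist");d=robot.camera("top");pickle.dump((c,d),open("w3.pkl","wb"))
cv2.imwrite("pics/w3.png",np.vstack([c["image"][:260],cv2.resize(d["image"][100:200,270:430],(640,400))[:330]]))
E
```

```text
tcp [ 0.6437 -0.1736  0.0989] rpy [-1.799e+02  1.000e-01  3.300e+00] q [ 0.7   0.52 -0.63  1.54  0.32  1.19 -1.51] t 5.85 F [-0.7  0.2 -1.5] gw 0.0186 30.0
shift [0.0012 0.002  0.0089] turn [-0.11  0.13  0.02]
```

View pics/w3.png

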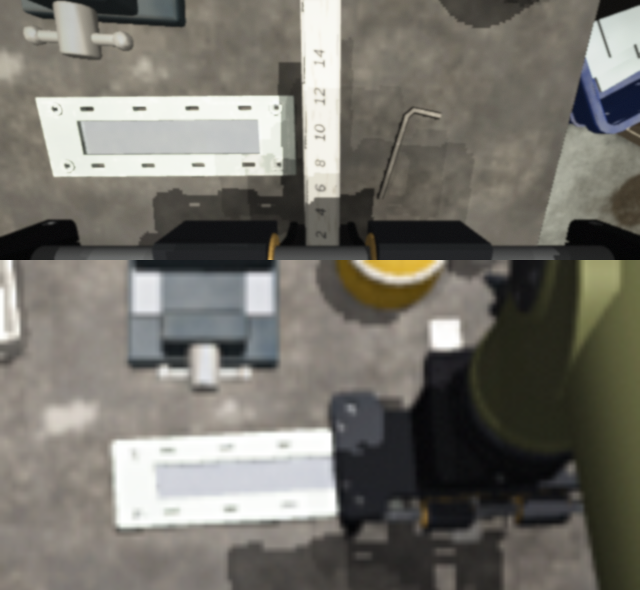

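Wrist view: the held rule is at cols 301-341, parallel to the frame's right-hand end at about col 295 (rows 97-172), and the hex key is clear at (378-440,110-197). I'll measure the edges.

```bash
python3 - <<'E'
from h import *
import pickle
c,d=pickle.load(open("w3.pkl","rb"));im=c["image"].astype(int)
for v in (105,120,140,160,168): print(v,[tuple(im[v,u]) .__repr__().replace("np.int64","") for u in range(284,306,2)])
g=im.sum(2)
def line(pts,z):
    P=np.array([cast(c,u,v,z)[:2] for u,v in pts],np.float32);vx,vy,x,y=cv2.fitLine(P,cv2.DIST_HUBER,0,.01,.01).ravel();return P,np.degrees(np.arctan2(vy,vx)),(x,y)
# frame lower/upper edges
def vedge(us,v0,v1): return [(u,v0+np.argmax(np.abs(np.diff(g[v0:v1,u])))+.5) for u in us]
def hedge(vs,u0,u1): return [(u0+np.argmax(np.abs(np.diff(g[v,u0:u1])))+.5,v) for v in vs]
for n,p,z in (("near",vedge(range(70,240,10),168,184),.008),("far",vedge(range(60,240,10),90,101),.008),("ruleL",hedge(range(20,210,10),296,310),.0975),("ruleR",hedge(range(20,210,10),332,348),.0975),("end",hedge(range(104,172,6),286,300),.008)):
    P,a,o=line(p,z);print(n,round(a,2),np.round(o,4), [round(float(q[0]),1) for q in p] if n in("end","ruleL") else "")
E
```

```text
105 ['((158), (171), (166))', '((136), (147), (143))', '((131), (143), (137))', '((131), (142), (136))', '((124), (135), (130))', '((66), (72), (71))', '((41), (45), (46))', '((46), (51), (53))', '((54), (59), (61))', '((141), (152), (155))', '((212), (224), (227))']
120 ['((144), (156), (151))', '((139), (150), (146))', '((138), (149), (146))', '((132), (143), (139))', '((126), (138), (133))', '((83), (91), (88))', '((47), (52), (54))', '((53), (58), (62))', '((54), (60), (63))', '((112), (121), (124))', '((192), (206), (209))']
140 ['((133), (144), (139))', '((134), (146), (141))', '((137), (148), (145))', '((132), (144), (139))', '((132), (144), (139))', '((106), (116), (113))', '((51), (58), (58))', '((46), (51), (53))', '((45), (50), (53))', '((83), (91), (93))', '((149), (161), (164))']
160 ['((97), (104), (103))', '((88), (95), (92))', '((91), (99), (97))', '((91), (99), (96))', '((90), (98), (94))', '((81), (88), (86))', '((48), (52), (52))', '((32), (36), (37))', '((33), (36), (38))', '((64), (70), (72))', '((174), (186), (190))']
168 ['((97), (106), (104))', '((88), (96), (94))', '((90), (98), (96))', '((89), (97), (95))', '((84), (92), (88))', '((80), (87), (84))', '((54), (60), (59))', '((40), (45), (48))', '((38), (43), (44))', '((55), (60), (61))', '((160), (172), (176))']
near -86.21 [ 0.6585 -0.0372] 
far -86.28 [ 0.7207 -0.0274] 
ruleL 3.58 [ 0.7179 -0.1594] [300.5, 300.5, 300.5, 300.5, 300.5, 300.5, 301.5, 301.5, 301.5, 301.5, 302.5, 302.5, 302.5, 302.5, 303.5, 303.5, 303.5, 303.5, 303.5]
ruleR 3.78 [ 0.7074 -0.1789] 
end 4.01 [ 0.6962 -0.1483] [293.5, 293.5, 293.5, 293.5, 294.5, 294.5, 294.5, 294.5, 294.5, 295.5, 295.5, 295.5]
```

>>> {"fn": "apply_moves", "kwargs": {
  "deltas": [
    {"tx": 0, "ty": -0.007, "tz": 0, "ax": 0, "ay": 0, "az": 0, "grip": 0.01},
    {"tx": 0, "ty": 0, "tz": 0.02, "ax": 0, "ay": 0, "az": 0, "grip": 0.01},
    {"tx": 0, "ty": 0, "tz": 0.025, "ax": 0, "ay": 0, "az": 0, "grip": 0.01},
    {"tx": 0, "ty": 0, "tz": 0.02, "ax": 0, "ay": 0, "az": 0, "grip": 0.01},
    {"tx": 0, "ty": 0, "tz": 0.012, "ax": 0, "ay": 0, "az": 0, "grip": 0.01},
    {"tx": 0, "ty": 0, "tz": 0.008, "ax": 0, "ay": 0, "az": 0, "grip": 0.01},
    {"tx": 0, "ty": 0, "tz": 0, "ax": 0, "ay": 0, "az": 0, "grip": 0.01},
    {"tx": 0, "ty": 0, "tz": 0, "ax": 0, "ay": 0, "az": 0, "grip": 0.01}
  ]
}}

```text
time: 6.75
tcp_pos: [0.6442, -0.1676, 0.0165]
orientation: [3.141, -0.001, 0.057]
ft_force: [0.2, -0.9, -0.3]
grip_width: 0.211
gripper_force: 30.0
```

```bash
python3 - <<'E'
from h import *
import pickle
need([.645,-.16,.0105],yaw=np.radians(3.5))
c=robot.camera("wrist");pickle.dump(c,open("w4.pkl","wb"))
p=proj(c,[.697,-.1482,.008]);print(p)
cv2.imwrite("pics/w4.png",cv2.resize(c["image"][:240,220:420],(600,720),interpolation=cv2.INTER_CUBIC)[:600])
E
```

```text
tcp [ 0.6442 -0.1676  0.0165] rpy [ 1.8e+02 -1.0e-01  3.2e+00] q [ 0.67  0.6  -0.6   1.6   0.38  1.05 -1.56] t 6.75 F [ 0.2 -0.9 -0.3] gw 0.0183 30.0
shift [ 0.0012 -0.0075  0.006 ] turn [ 0.03 -0.07 -0.26]
[291.20457621 147.43066419]
```

View pics/w4.png

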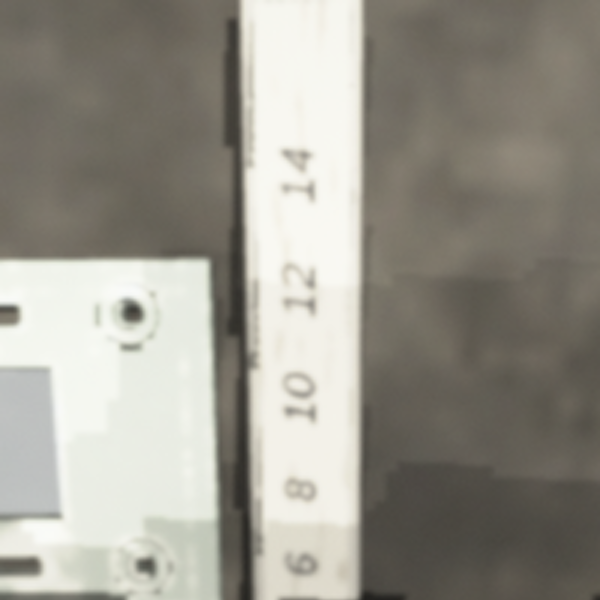

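Crop: the frame end edge is at about col 292 and the rule's left edge at about 302 (rows 88-190). They are parallel, with a gap of about 5.3 mm.

>>> {"fn": "apply_moves", "kwargs": {
  "deltas": [
    {"tx": 0, "ty": 0, "tz": 0.005, "ax": 0, "ay": 0, "az": 0, "grip": 0.01},
    {"tx": 0, "ty": -0.0025, "tz": 0, "ax": 0, "ay": 0, "az": -0.2, "grip": 0.01},
    {"tx": 0, "ty": -0.002, "tz": 0, "ax": 0, "ay": 0, "az": 0, "grip": 0.01},
    {"tx": 0, "ty": 0, "tz": 0, "ax": 0, "ay": 0, "az": 0, "grip": 0.01},
    {"tx": 0, "ty": 0, "tz": 0, "ax": 0, "ay": 0, "az": 0, "grip": 0.01}
  ]
}}

```text
time: 7.3
tcp_pos: [0.6436, -0.1624, 0.0109]
orientation: [-3.141, -0.0, 0.061]
ft_force: [-0.4, 0.7, 2.9]
grip_width: 0.211
gripper_force: 30.0
```

```bash
python3 - <<'E'
from h import *
import pickle
need([.645,-.16,.0105],yaw=np.radians(3.5))
c=robot.camera("wrist");im=c["image"].astype(int)
for v in (95,115,135,155,175,185): print(v,[int(x) for x in im[v,284:312].mean(1)], end=" ");print()
# right edge
print([(v,345-int(np.argmax(np.abs(np.diff(im[v,330:346].mean(1))))) ) for v in (95,135)])
E
```

```text
tcp [ 0.6436 -0.1624  0.0109] rpy [-180.    -0.     3.5] q [ 0.66  0.61 -0.6   1.61  0.38  1.04 -1.56] t 7.3 F [-0.4  0.7  2.9] gw 0.0184 30.0
shift [ 0.0016 -0.0023  0.0004] turn [-0.02 -0.02 -0.03]
95 [237, 236, 236, 236, 236, 236, 236, 234, 233, 232, 231, 231, 231, 230, 222, 185, 122, 102, 155, 199, 210, 209, 223, 235, 238, 238, 238, 239] 
115 [232, 231, 231, 231, 232, 232, 232, 232, 231, 230, 231, 231, 231, 232, 228, 206, 155, 106, 118, 158, 173, 174, 199, 225, 235, 237, 236, 233] 
135 [232, 233, 233, 233, 234, 236, 237, 237, 236, 234, 233, 232, 233, 234, 234, 227, 193, 128, 108, 160, 203, 221, 228, 234, 237, 238, 239, 238] 
155 [232, 232, 232, 232, 232, 233, 235, 236, 235, 234, 232, 231, 232, 233, 234, 232, 210, 155, 105, 129, 180, 203, 202, 214, 232, 238, 239, 239] 
175 [199, 199, 199, 199, 200, 202, 204, 207, 208, 205, 202, 200, 200, 203, 206, 203, 188, 150, 99, 89, 125, 146, 161, 198, 225, 233, 234, 234] 
185 [206, 209, 205, 199, 197, 197, 200, 202, 205, 202, 198, 195, 193, 193, 192, 191, 182, 150, 101, 81, 119, 160, 183, 198, 207, 213, 214, 214] 
[(95, 335), (135, 336)]
```

>>> {"fn": "apply_moves", "kwargs": {
  "deltas": [
    {"tx": 0, "ty": -0.0007, "tz": 0, "ax": 0, "ay": 0, "az": 0, "grip": 0.01},
    {"tx": 0, "ty": 0, "tz": 0, "ax": 0, "ay": 0, "az": 0, "grip": 0.01},
    {"tx": 0, "ty": 0, "tz": 0, "ax": 0, "ay": 0, "az": 0, "grip": 0.033},
    {"tx": 0, "ty": 0, "tz": 0, "ax": 0, "ay": 0, "az": 0, "grip": 0.033},
    {"tx": 0, "ty": 0, "tz": 0, "ax": 0, "ay": 0, "az": 0, "grip": 0.033},
    {"tx": 0, "ty": 0, "tz": 0, "ax": 0, "ay": 0, "az": 0, "grip": 0.033},
    {"tx": 0, "ty": 0, "tz": -0.01, "ax": 0, "ay": 0, "az": 0, "grip": 0.033},
    {"tx": 0, "ty": 0, "tz": -0.04, "ax": 0, "ay": 0, "az": 0, "grip": 0.033},
    {"tx": 0, "ty": 0, "tz": -0.05, "ax": 0, "ay": 0, "az": 0, "grip": 0.033},
    {"tx": 0, "ty": 0, "tz": -0.05, "ax": 0, "ay": 0, "az": 0, "grip": 0.033},
    {"tx": 0, "ty": 0, "tz": -0.05, "ax": 0, "ay": 0, "az": 0, "grip": 0.033},
    {"tx": 0, "ty": 0, "tz": -0.05, "ax": 0, "ay": 0, "az": 0, "grip": 0.033}
  ]
}}

```text
time: 8.55
tcp_pos: [0.643, -0.1621, 0.2637]
orientation: [3.141, -0.001, 0.061]
ft_force: [1.4, -1.0, -0.2]
grip_width: 0.374
gripper_force: 0.0
```

```bash
python3 - <<'E'
from h import *
import pickle
cs=pickle.load(open("c0.pkl","rb"));s=cs["scene"];P=cloud(s);im=s["image"]
# torch bore from the top view: block pose + torch; scene view torch
c=cs["top"];Pt=cloud(c)
hsv=cv2.cvtColor(c["image"],cv2.COLOR_BGR2HSV);v=hsv[...,2]
m=((v<70)).astype(np.uint8)*255;mm=np.zeros_like(m);mm[172:204,220:252]=m[172:204,220:252]
k=max(cv2.findContours(mm,0,1)[0],key=cv2.contourArea);print("torch blob",k[:,0].min(0),k[:,0].max(0),cv2.minAreaRect(k))
b=Pt[170:250,205:256].reshape(-1,3);b=b[abs(b[:,2]-.06)<.006]
r=cv2.minAreaRect(b[:,:2].astype(np.float32));print("block top",len(b),r,cv2.boxPoints(r).round(3).tolist())
c=robot.camera("wrist");cv2.imwrite("pics/w5.png",c["image"][:260]);need([.565,.21,.28],yaw=0)
for X in ([.697,-.148,.008],): print(proj(c,X))
E
```

```text
torch blob [226 180] [241 195] ((233.00001525878906, 187.0), (18.384775161743164, 8.485280990600586), 45.0)
block top 1147 ((0.5210034251213074, 0.21828289330005646), (0.057645704597234726, 0.16006751358509064), 77.76715087890625) [[0.43700000643730164, 0.2070000022649765], [0.5929999947547913, 0.17299999296665192], [0.6050000190734863, 0.2290000021457672], [0.4490000009536743, 0.2630000114440918]]
tcp [ 0.6468 -0.1622  0.2737] rpy [179.7  -0.8   3.4] q [ 0.7   0.4  -0.68  1.33  0.25  1.47 -1.47] t 8.6 F [3.2 0.7 7.2] gw 0.0333 0.0
shift [-0.0592 -0.3764 -0.0089] turn [ 0.25 -0.83  3.44]
[313.87447197 129.35052816]
```

View pics/w5.png

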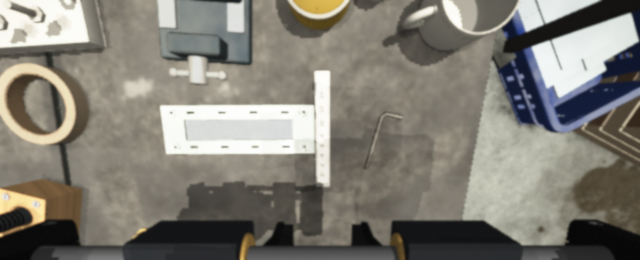

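The rule lies square against the frame's end (rule cols 314-330, rows 70-187; frame end rows 105-155), and the hex key is untouched. Next I'll check clearance near the press, and do a quick kinematics fit for the final pose.

```bash
python3 - <<'E'
from h import *
import pickle
from scipy.optimize import least_squares
cs=pickle.load(open("c0.pkl","rb"))
Q=np.concatenate([cloud(c)[c["range_z"]>0] for c in cs.values()])
for z0 in np.arange(.1,.6,.1):
    print(round(z0,1),[(round(x,2),round(float(np.min(Q[(Q[:,0]>x)&(Q[:,0]<x+.05)&(Q[:,1]>.245)&(Q[:,2]>z0)&(Q[:,2]<z0+.1),1],initial=9)),3)) for x in np.arange(.35,.8,.05)])
o=robot.observe()
D=[([1.344087,.321834,-.0701286,1.4517,.022595,1.370808,-.056901],[.15486,-.63071,.22944],[-179.9,0,13.8]),
([1.01,-.12,-.57,1.92,-.07,1.33,-2.],[.3983,-.1884,.2304],[180,0,-50.8]),
([.7,.52,-.63,1.54,.32,1.19,-1.51],[.6437,-.1736,.0989],[-179.9,.1,3.3]),
([.66,.61,-.6,1.61,.38,1.04,-1.56],[.6436,-.1624,.0109],[180,0,3.5]),
(o["q"],o["tcp_pos"],np.degrees(o["orientation"]))]
import itertools
best=None
def fk(p,q,s):
    h,L1,L2,L3,a,b,e=p
    A=lambda ax,x:Ro.from_euler(ax,x)
    R=A("z",s[0]*q[0]+a);t=np.array([0,0,h]);
    R=R*A("y",q[1]);R=R*A("z",s[1]*q[2]);t=t+R.apply([0,0,L1])
    R=R*A("y",q[3]);R=R*A("z",s[2]*q[4]);t=t+R.apply([0,0,L2])
    R=R*A("y",q[5]);t=t+R.apply([0,0,L3]);R=R*A("z",s[3]*q[6]+b);return t,R
for s in itertools.product((1,-1),repeat=4):
    def f(p): 
        r=[]
        for q,x,w in D:
            t,R=fk(p,q,s);r+=list(t-x)+list(.3*(Ro.from_euler("xyz",w,degrees=True).inv()*R).as_rotvec())
        return r
    for a,b in itertools.product((0,3.14),(0,1.57,3.14,-1.57)):
        g=least_squares(f,[.25,.4,.4,.25,a,b,0])
        if best is None or g.cost<best[0]: best=(g.cost,s,g.x)
print(best)
pickle.dump(best,open("fk.pkl","wb"))
_,s,p=best
lo=np.array([-2.86,-.3,-1.38,.06,-1.56,.09,-2.69]);hi=np.array([2.86,2.09,1.24,2.45,4.7,2.05,2.69])
def ik(T,R,q0):
    f=lambda q:(lambda t,r:list((t-T)*10)+list((R.inv()*r).as_rotvec()*3)+list(.02*(q-q0)))(*fk(p,q,s))
    g=least_squares(f,np.clip(q0,lo+.01,hi-.01),bounds=(lo+.03,hi-.03));t,r=fk(p,g.x,s);return np.linalg.norm(t-T),np.degrees((R.inv()*r).magnitude()),g.x
E=np.array([.697,-.1482,.0075]);q0=np.array(o["q"])
print("torch")
for yaw in range(-180,180,30):
    e=ik(np.array([.57,.208,.12]),Ro.from_euler("xyz",[180,0,yaw],degrees=True),q0);print(yaw,np.round(e[0],3),np.round(e[1],1),e[2].round(2))
print("final")
for az in range(0,360,45):
    u=np.array([np.cos(np.radians(az)),np.sin(np.radians(az)),1])/2**.5 # lens->tail
    for k in range(0,360,60):
        z=-u;x=np.array([-np.sin(np.radians(az)),np.cos(np.radians(az)),0]);R=Ro.from_matrix(np.c_[x,np.cross(z,x),z])*Ro.from_euler("z",k,degrees=True)
        e=ik(E+u*.209,R,q0)
        if e[0]<.005 and e[1]<1: print(az,k,e[2].round(2),np.degrees(R.as_euler("xyz")).round(0))
E
```

```text
0.1 [(np.float64(0.35), 0.264), (np.float64(0.4), 0.358), (np.float64(0.45), 0.36), (np.float64(0.5), 0.36), (np.float64(0.55), 0.353), (np.float64(0.6), 0.359), (np.float64(0.65), 0.36), (np.float64(0.7), 0.394), (np.float64(0.75), 0.498)]
0.2 [(np.float64(0.35), 0.466), (np.float64(0.4), 0.341), (np.float64(0.45), 0.329), (np.float64(0.5), 0.329), (np.float64(0.55), 0.329), (np.float64(0.6), 0.329), (np.float64(0.65), 0.329), (np.float64(0.7), 0.39), (np.float64(0.75), 0.392)]
0.3 [(np.float64(0.35), 9.0), (np.float64(0.4), 0.48), (np.float64(0.45), 0.343), (np.float64(0.5), 0.377), (np.float64(0.55), 0.38), (np.float64(0.6), 0.377), (np.float64(0.65), 0.34), (np.float64(0.7), 9.0), (np.float64(0.75), 9.0)]
0.4 [(np.float64(0.35), 9.0), (np.float64(0.4), 9.0), (np.float64(0.45), 0.383), (np.float64(0.5), 0.38), (np.float64(0.55), 0.449), (np.float64(0.6), 0.38), (np.float64(0.65), 9.0), (np.float64(0.7), 9.0), (np.float64(0.75), 9.0)]
0.5 [(np.float64(0.35), 9.0), (np.float64(0.4), 9.0), (np.float64(0.45), 0.379), (np.float64(0.5), 0.377), (np.float64(0.55), 0.377), (np.float64(0.6
[... 1910 characters left out ...]
25 0 [ 1.24  0.42 -0.64  1.76 -0.63  1.05 -1.37] [-135.    0.  -45.]
225 60 [ 1.09  0.38 -0.44  1.76 -0.71  1.09 -2.37] [-153.   38.  -96.]
225 180 [ 1.68  0.82 -1.35  1.76  0.04  0.93  1.28] [135.   0. 135.]
225 240 [ 1.68  0.82 -1.35  1.76  0.04  0.93  0.24] [153. -38.  84.]
225 300 [ 1.64  0.72 -1.25  1.76 -0.11  0.93 -0.7 ] [-153.  -38.    6.]
270 0 [ 0.92  1.03 -0.78  0.85 -0.07  1.75 -1.24] [-135.    0.   -0.]
270 60 [ 0.86  0.99 -0.6   0.85 -0.21  1.76 -2.22] [-153.   38.  -51.]
270 180 [ 1.05  1.24 -1.34  0.85  0.4   1.79  1.69] [135.   0. 180.]
270 240 [ 1.02  1.17 -1.16  0.85  0.24  1.76  0.71] [153. -38. 129.]
270 300 [ 0.98  1.09 -0.97  0.85  0.08  1.75 -0.26] [-153.  -38.   51.]
```

>>> {"fn": "apply_moves", "kwargs": {
  "deltas": [
    {"tx": -0.0138, "ty": -0.0362, "tz": 0, "ax": 0, "ay": 0, "az": 0, "grip": 0.05},
    {"tx": -0.0138, "ty": -0.0362, "tz": 0, "ax": 0, "ay": 0, "az": 0, "grip": 0.05},
    {"tx": -0.0138, "ty": -0.0362, "tz": 0, "ax": 0, "ay": 0, "az": 0, "grip": 0.05},
    {"tx": -0.0138, "ty": -0.0362, "tz": 0, "ax": 0, "ay": 0, "az": 0, "grip": 0.05},
    {"tx": -0.0138, "ty": -0.0362, "tz": 0, "ax": 0, "ay": 0, "az": 0, "grip": 0.05},
    {"tx": -0.0138, "ty": -0.0362, "tz": 0, "ax": 0, "ay": 0, "az": 0, "grip": 0.05},
    {"tx": -0.0138, "ty": -0.0362, "tz": 0, "ax": 0, "ay": 0, "az": 0, "grip": 0.05},
    {"tx": -0.0138, "ty": -0.0362, "tz": 0, "ax": 0, "ay": 0, "az": 0, "grip": 0.05}
  ]
}}

```text
time: 9.4
tcp_pos: [0.5148, 0.1217, 0.261]
orientation: [3.141, -0.001, 0.06]
ft_force: [0.5, 0.4, -0.2]
grip_width: 0.576
gripper_force: 0.0
```

>>> {"fn": "apply_moves", "kwargs": {
  "deltas": [
    {"tx": 0, "ty": 0, "tz": 0, "ax": 0, "ay": 0, "az": -8.1, "grip": 0.05},
    {"tx": 0, "ty": 0, "tz": 0, "ax": 0, "ay": 0, "az": -8.1, "grip": 0.05},
    {"tx": 0, "ty": 0, "tz": 0, "ax": 0, "ay": 0, "az": -8.1, "grip": 0.05},
    {"tx": 0, "ty": 0, "tz": 0, "ax": 0, "ay": 0, "az": -8.1, "grip": 0.05},
    {"tx": 0, "ty": 0, "tz": 0, "ax": 0, "ay": 0, "az": -8.1, "grip": 0.05},
    {"tx": 0, "ty": 0, "tz": 0, "ax": 0, "ay": 0, "az": -8.1, "grip": 0.05},
    {"tx": 0, "ty": 0, "tz": 0, "ax": 0, "ay": 0, "az": -8.1, "grip": 0.05},
    {"tx": 0, "ty": 0, "tz": 0, "ax": 0, "ay": 0, "az": 0, "grip": 0.05},
    {"tx": 0, "ty": 0, "tz": 0, "ax": 0, "ay": 0, "az": 0, "grip": 0.05}
  ]
}}

```text
time: 10.3
tcp_pos: [0.5156, 0.1202, 0.2608]
orientation: [3.141, 0.0, 1.047]
ft_force: [-0.4, 0.2, 0.2]
grip_width: 0.572
gripper_force: 0.0
```

```bash
python3 - <<'E'
from h import *
import pickle
c=robot.camera("wrist");pickle.dump(c,open("w6.pkl","wb"));need([.57,.208,.27],yaw=np.radians(60))
print("tail expected",proj(c,[.57,.208,.16]),"mouth",proj(c,[.57,.208,.06]))
cv2.imwrite("pics/w6.png",c["image"][:260])
P=cloud(c);q=P.reshape(-1,3);r=np.hypot(q[:,0]-.57,q[:,1]-.208)
for z0,z1 in((.08,.12),(.12,.15),(.147,.157),(.157,.17)):
    m=(r<.04)&(q[:,2]>z0)&(q[:,2]<z1);print(z0,m.sum(),q[m].min(0,initial=9).round(4),q[m].max(0,initial=-9).round(4),q[m].mean(0).round(4) if m.sum() else "")
E
```

```text
tcp [0.5157 0.1202 0.2607] rpy [180.   0.  60.] q [ 0.6   0.12 -0.94  1.68  0.1   1.39 -0.88] t 10.35 F [0.1 1.1 0. ] gw 0.0499 0.0
shift [ 0.1032  0.0031 -0.0093] turn [ 0.03  0.   -0.01]
tail expected [324.38147375  72.3632652 ] mouth [323.62693379  85.53818824]
0.08 74 [0.5612 0.1981 0.0802] [0.5793 0.2126 0.1188] [0.5672 0.2016 0.1031]
0.12 79 [0.5609 0.198  0.1212] [0.5812 0.2188 0.1499] [0.5672 0.2029 0.1398]
0.147 315 [0.5615 0.1985 0.1472] [0.5817 0.2188 0.1565] [0.5709 0.2077 0.1537]
0.157 216 [0.5654 0.2023 0.1579] [0.5776 0.2147 0.1623] [0.5714 0.2084 0.16  ]
```

View pics/w6.png

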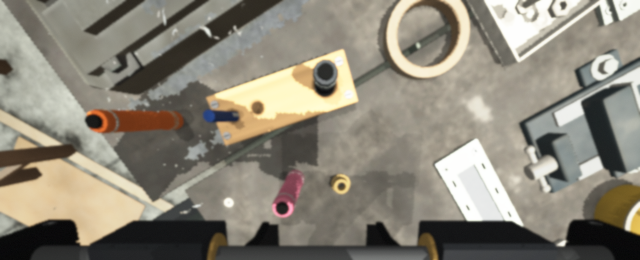

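The view shows the dark torch tail at (325,72) in the block, with the pink one at (285,200), the orange at (95,120), the marker at (220,116) and the bush at (341,183). I'll move over the torch and descend.

>>> {"fn": "apply_moves", "kwargs": {
  "deltas": [
    {"tx": 0.0348, "ty": 0.0014, "tz": 0, "ax": 0, "ay": 0, "az": 0, "grip": 0.05},
    {"tx": 0.0348, "ty": 0.0014, "tz": 0, "ax": 0, "ay": 0, "az": 0, "grip": 0.05},
    {"tx": 0.0348, "ty": 0.0014, "tz": 0, "ax": 0, "ay": 0, "az": 0, "grip": 0.05},
    {"tx": 0, "ty": 0, "tz": 0, "ax": 0, "ay": 0, "az": 0, "grip": 0.05},
    {"tx": 0, "ty": 0, "tz": 0, "ax": 0, "ay": 0, "az": 0, "grip": 0.05}
  ]
}}

```text
time: 10.85
tcp_pos: [0.5709, 0.2094, 0.26]
orientation: [-3.14, 0.0, 1.05]
ft_force: [-0.5, -0.6, -0.6]
grip_width: 0.575
gripper_force: 0.0
```

```bash
python3 - <<'E'
from h import *
need([.5715,.2085,.119],yaw=np.radians(60))
E
```

```text
tcp [0.5709 0.2094 0.26  ] rpy [-179.9    0.    60.2] q [ 0.35  0.35 -0.95  1.49  0.29  1.45 -1.12] t 10.85 F [-0.5 -0.6 -0.6] gw 0.05 0.0
shift [-0.0004  0.0012  0.141 ] turn [-0.09  0.03  0.18]
```

>>> {"fn": "apply_moves", "kwargs": {
  "deltas": [
    {"tx": 0, "ty": 0.001, "tz": 0.03, "ax": 0, "ay": 0, "az": 0, "grip": 0.05},
    {"tx": 0, "ty": 0, "tz": 0.03, "ax": 0, "ay": 0, "az": 0, "grip": 0.05},
    {"tx": 0, "ty": 0, "tz": 0.03, "ax": 0, "ay": 0, "az": 0, "grip": 0.05},
    {"tx": 0, "ty": 0, "tz": 0.025, "ax": 0, "ay": 0, "az": 0, "grip": 0.05},
    {"tx": 0, "ty": 0, "tz": 0.015, "ax": 0, "ay": 0, "az": 0, "grip": 0.05},
    {"tx": 0, "ty": 0, "tz": 0.011, "ax": 0, "ay": 0, "az": 0, "grip": 0.05},
    {"tx": 0, "ty": 0, "tz": 0, "ax": 0, "ay": 0, "az": 0, "grip": 0.05},
    {"tx": 0, "ty": 0, "tz": 0, "ax": 0, "ay": 0, "az": 0, "grip": 0.05}
  ]
}}

```text
time: 11.65
tcp_pos: [0.5728, 0.2081, 0.1205]
orientation: [3.14, -0.001, 1.049]
ft_force: [-0.4, 1.4, -0.7]
grip_width: 0.575
gripper_force: 0.0
```

>>> {"fn": "apply_moves", "kwargs": {
  "squeeze": 35,
  "deltas": [
    {"tx": 0, "ty": 0, "tz": 0, "ax": 0, "ay": 0, "az": 0, "grip": 0.01},
    {"tx": 0, "ty": 0, "tz": 0, "ax": 0, "ay": 0, "az": 0, "grip": 0.01},
    {"tx": 0, "ty": 0, "tz": 0, "ax": 0, "ay": 0, "az": 0, "grip": 0.01},
    {"tx": 0, "ty": 0, "tz": 0, "ax": 0, "ay": 0, "az": 0, "grip": 0.01},
    {"tx": 0, "ty": 0, "tz": 0, "ax": 0, "ay": 0, "az": 0, "grip": 0.01},
    {"tx": 0, "ty": 0, "tz": 0, "ax": 0, "ay": 0, "az": 0, "grip": 0.01},
    {"tx": 0, "ty": 0, "tz": 0, "ax": 0, "ay": 0, "az": 0, "grip": 0.01},
    {"tx": 0, "ty": 0, "tz": 0, "ax": 0, "ay": 0, "az": 0, "grip": 0.01}
  ]
}}

```text
time: 12.45
tcp_pos: [0.5718, 0.2085, 0.1196]
orientation: [-3.141, 0.0, 1.05]
ft_force: [-1.2, 0.9, 1.4]
grip_width: 0.235
gripper_force: 35.0
```

>>> {"fn": "apply_moves", "kwargs": {
  "deltas": [
    {"tx": 0, "ty": 0, "tz": -0.01, "ax": 0, "ay": 0, "az": 0, "grip": 0.01},
    {"tx": 0, "ty": 0, "tz": -0.015, "ax": 0, "ay": 0, "az": 0, "grip": 0.01},
    {"tx": 0, "ty": 0, "tz": -0.015, "ax": 0, "ay": 0, "az": 0, "grip": 0.01},
    {"tx": 0, "ty": 0, "tz": -0.015, "ax": 0, "ay": 0, "az": 0, "grip": 0.01},
    {"tx": 0, "ty": 0, "tz": -0.02, "ax": 0, "ay": 0, "az": 0, "grip": 0.01},
    {"tx": 0, "ty": 0, "tz": -0.025, "ax": 0, "ay": 0, "az": 0, "grip": 0.01},
    {"tx": 0, "ty": 0, "tz": -0.025, "ax": 0, "ay": 0, "az": 0, "grip": 0.01},
    {"tx": 0, "ty": 0, "tz": -0.015, "ax": 0, "ay": 0, "az": 0, "grip": 0.01},
    {"tx": 0, "ty": 0, "tz": 0, "ax": 0, "ay": 0, "az": 0, "grip": 0.01}
  ]
}}

```text
time: 13.35
tcp_pos: [0.5737, 0.2085, 0.2627]
orientation: [3.137, -0.003, 1.049]
ft_force: [0.9, -0.1, -0.6]
grip_width: 0.231
gripper_force: 35.0
```

```bash
python3 - <<'E'
from h import *
import pickle
from itertools import product
# final pose: az 90..135 tail direction, tool twist k that needs least turning from here
E=np.array([.697,-.1485,.0075]);o=robot.observe();R0=Ro.from_euler("xyz",o["orientation"])
for az in (90,110,135):
    u=np.array([np.cos(np.radians(az)),np.sin(np.radians(az)),1])/2**.5
    R=Ro.align_vectors([-u],[R0.apply([0,0,1])])[0]*R0
    print(az,(E+u*.2096).round(3),np.degrees((R0.inv()*R).as_rotvec()).round(1));need(E+u*.2096,R=R)
d=robot.camera("top");s=robot.camera("scene");cv2.imwrite("pics/s7.png",np.hstack([cv2.resize(d["image"][130:280,200:400],(400,300)),cv2.resize(s["image"][150:300,220:420],(400,300))]))
E
```

```text
90 [ 0.697 -0.     0.156] [-22.2 -39.2   0. ]
tcp [0.5737 0.2085 0.2627] rpy [179.8  -0.2  60.1] q [ 0.36  0.35 -0.95  1.49  0.29  1.44 -1.12] t 13.35 F [ 0.9 -0.1 -0.6] gw 0.0201 35.0
shift [-0.12    0.2105  0.1075] turn [-22.23 -39.18   0.  ]
110 [ 0.646 -0.009  0.156] [-34.2 -29.1  -0. ]
tcp [0.5737 0.2085 0.2627] rpy [179.8  -0.2  60.1] q [ 0.36  0.35 -0.95  1.49  0.29  1.44 -1.12] t 13.35 F [ 0.9 -0.1 -0.6] gw 0.0201 35.0
shift [-0.153   0.171   0.1072] turn [-34.21 -29.14  -0.  ]
135 [ 0.592 -0.044  0.156] [-43.2 -11.9  -0. ]
tcp [0.5737 0.2085 0.2627] rpy [179.8  -0.2  60.1] q [ 0.36  0.35 -0.95  1.49  0.29  1.44 -1.12] t 13.35 F [ 0.9 -0.1 -0.6] gw 0.0201 35.0
shift [-0.2098  0.1412  0.1069] turn [-43.21 -11.88  -0.  ]
```

View pics/s7.png

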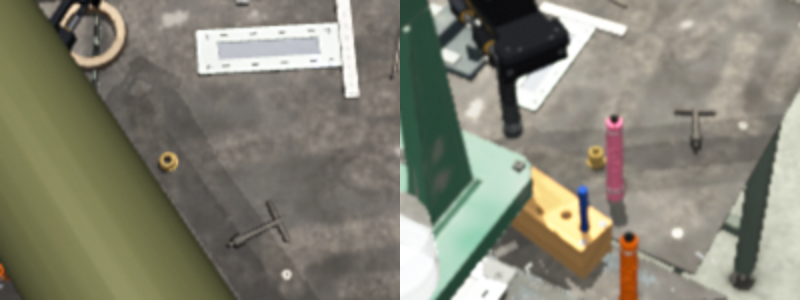

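The top and scene views show the torch held clear above the empty bore, with the rule still against the frame's end and the bush, key, pink torch and orange torch undisturbed. Now traverse and tilt.

>>> {"fn": "apply_moves", "kwargs": {
  "deltas": [
    {"tx": -0.0272, "ty": 0.0272, "tz": 0, "ax": 0, "ay": 0, "az": 0, "grip": 0.01},
    {"tx": -0.0272, "ty": 0.0272, "tz": 0, "ax": 0, "ay": 0, "az": 0, "grip": 0.01},
    {"tx": -0.0272, "ty": 0.0272, "tz": 0, "ax": 0, "ay": 0, "az": 0, "grip": 0.01},
    {"tx": -0.0272, "ty": 0.0272, "tz": 0, "ax": 0, "ay": 0, "az": 0, "grip": 0.01},
    {"tx": -0.0272, "ty": 0.0272, "tz": 0, "ax": 0, "ay": 0, "az": 0, "grip": 0.01},
    {"tx": -0.0272, "ty": 0.0272, "tz": 0, "ax": 0, "ay": 0, "az": 0, "grip": 0.01}
  ]
}}

```text
time: 14.05
tcp_pos: [0.6319, -0.0167, 0.2577]
orientation: [-3.139, 0.002, 1.05]
ft_force: [0.2, 0.4, -1.0]
grip_width: 0.231
gripper_force: 35.0
```

>>> {"fn": "apply_moves", "kwargs": {
  "deltas": [
    {"tx": 0, "ty": 0, "tz": 0, "ax": -4.9, "ay": -3.5, "az": 0, "grip": 0.01},
    {"tx": 0, "ty": 0, "tz": 0, "ax": -4.9, "ay": -3.5, "az": 0, "grip": 0.01},
    {"tx": 0, "ty": 0, "tz": 0, "ax": -4.9, "ay": -3.5, "az": 0, "grip": 0.01},
    {"tx": 0, "ty": 0, "tz": 0, "ax": -4.9, "ay": -3.5, "az": 0, "grip": 0.01},
    {"tx": 0, "ty": 0, "tz": 0, "ax": -4.9, "ay": -3.5, "az": 0, "grip": 0.01},
    {"tx": 0, "ty": 0, "tz": 0, "ax": -4.9, "ay": -3.5, "az": 0, "grip": 0.01},
    {"tx": 0, "ty": 0, "tz": 0, "ax": -4.9, "ay": -3.5, "az": 0, "grip": 0.01},
    {"tx": 0, "ty": 0, "tz": 0, "ax": -2.3, "ay": -1.5, "az": 0, "grip": 0.01},
    {"tx": 0, "ty": 0, "tz": 0, "ax": 0, "ay": 0, "az": 0, "grip": 0.01},
    {"tx": 0, "ty": 0, "tz": 0, "ax": 0, "ay": 0, "az": 0, "grip": 0.01}
  ]
}}

```text
time: 15.05
tcp_pos: [0.6321, -0.0149, 0.2583]
orientation: [2.462, 0.423, 0.9]
ft_force: [-0.6, -1.0, -0.9]
grip_width: 0.233
gripper_force: 35.0
```

```bash
cat > fin.py <<'E'
from h import *
E=np.array([.697,-.1485,.0075]);o=robot.observe();R0=Ro.from_euler("xyz",o["orientation"])
z=R0.apply([0,0,1]);print("tool z",z.round(3),"tilt",np.degrees(np.arccos(-z[2])).round(1))
a=np.radians(115);u=np.array([np.cos(a),np.sin(a),1])/2**.5
R=Ro.align_vectors([-u],[z])[0]*R0;need(E+u*.2096,R=R)
L=o["tcp_pos"]+z*.1096;v=E-L;print("lens",L.round(4),"dist",np.linalg.norm(v).round(4),"miss mm",(1e3*np.linalg.norm(np.cross(v,z))).round(1))
# torch axis from depth: barrel points ahead of the fingertips
for n in("scene","wrist","top"):
    c=robot.camera(n);P=cloud(c)[c["range_z"]>0];d=P-o["tcp_pos"];s=d@z;r=np.linalg.norm(d-s[:,None]*z,axis=1)
    for a0,b0 in((.015,.05),(.05,.082),(.086,.1)):
        m=(s>a0)&(s<b0)&(r<.025)
        if m.sum()>15: print(n,a0,m.sum(),"mean offset tool xyz mm",(1e3*R0.inv().apply(d[m]).mean(0)).round(1))
    m=(r<.025)&(s>0)&(s<.15)
    if m.sum(): print(n,"tip s max",np.percentile(s[m],99).round(4))
E
python3 fin.py
```

```text
tool z [ 0.294 -0.64  -0.709] tilt 44.8
tcp [ 0.6321 -0.0149  0.2583] rpy [141.1  24.2  51.6] q [ 0.25  0.29 -0.8   1.73  1.    1.43 -1.33] t 15.05 F [-0.6 -1.  -0.9] gw 0.0202 35.0
shift [ 0.0439 -0.0573  0.073 ] turn [-0.29  0.08  0.  ]
lens [ 0.6644 -0.0851  0.1806] dist 0.1872 miss mm 71.6
wrist 0.015 490 mean offset tool xyz mm [ 7.9  2.  31.1]
wrist 0.05 330 mean offset tool xyz mm [ 7.8  1.9 67.6]
wrist 0.086 94 mean offset tool xyz mm [ 9.2  2.3 92.5]
wrist tip s max 0.1056
top 0.015 88 mean offset tool xyz mm [-9.9  4.4 32.1]
top 0.05 77 mean offset tool xyz mm [-9.3  4.1 67.9]
top 0.086 30 mean offset tool xyz mm [-10.7   4.6  93.2]
top tip s max 0.1099
```

The torch is collinear with the tool, so lower it into place.

>>> {"fn": "apply_moves", "kwargs": {
  "deltas": [
    {"tx": 0.009, "ty": -0.0115, "tz": 0.0146, "ax": 0, "ay": 0, "az": 0, "grip": 0.01},
    {"tx": 0.009, "ty": -0.0115, "tz": 0.0146, "ax": 0, "ay": 0, "az": 0, "grip": 0.01},
    {"tx": 0.009, "ty": -0.0115, "tz": 0.0146, "ax": 0, "ay": 0, "az": 0, "grip": 0.01},
    {"tx": 0.009, "ty": -0.0115, "tz": 0.0146, "ax": 0, "ay": 0, "az": 0, "grip": 0.01},
    {"tx": 0.008, "ty": -0.0113, "tz": 0.0146, "ax": -0.3, "ay": 0, "az": 0, "grip": 0.01},
    {"tx": 0, "ty": 0, "tz": 0, "ax": 0, "ay": 0, "az": 0, "grip": 0.01},
    {"tx": 0, "ty": 0, "tz": 0, "ax": 0, "ay": 0, "az": 0, "grip": 0.01},
    {"tx": 0, "ty": 0, "tz": 0, "ax": 0, "ay": 0, "az": 0, "grip": 0.01}
  ]
}}

```text
time: 16.0
tcp_pos: [0.6359, -0.0141, 0.1585]
orientation: [2.453, 0.42, 0.898]
ft_force: [0.0, -0.2, -0.8]
grip_width: 0.229
gripper_force: 35.0
```

```bash
python3 fin.py; python3 - <<'E'
from h import *
c=robot.camera("wrist");s=robot.camera("scene");d=robot.camera("top")
print(proj(c,[.697,-.1485,.0075]),proj(s,[.697,-.1485,.0075]))
cv2.imwrite("pics/f.png",np.vstack([np.hstack([cv2.resize(d["image"][115:205,270:430],(400,225)),cv2.resize(s["image"][130:250,230:430],(400,225))]),cv2.resize(c["image"],(800,375)[:2])[:375]]))
E
```

```text
tool z [ 0.301 -0.642 -0.705] tilt 45.2
tcp [ 0.6359 -0.0141  0.1585] rpy [140.5  24.   51.4] q [ 0.2   0.41 -0.76  1.82  1.11  1.36 -1.51] t 16.0 F [ 0.  -0.2 -0.8] gw 0.02 35.0
shift [ 0.0002 -0.0028  0.0016] turn [ 0.19  0.04 -0.  ]
lens [ 0.6689 -0.0845  0.0813] dist 0.1016 miss mm 3.5
wrist 0.015 482 mean offset tool xyz mm [ 8.5  1.1 30.9]
wrist 0.05 343 mean offset tool xyz mm [ 8.4  0.7 67.6]
wrist 0.086 91 mean offset tool xyz mm [ 9.8  1.1 92.8]
wrist tip s max 0.1056
top 0.015 69 mean offset tool xyz mm [-8.5  3.6 32.4]
top 0.05 68 mean offset tool xyz mm [-8.4  2.9 67.1]
top 0.086 33 mean offset tool xyz mm [-8.3  4.1 92.8]
top tip s max 0.1082
[318.60546171 175.40242522] [308.19476599 160.50323168]
```

View pics/f.png

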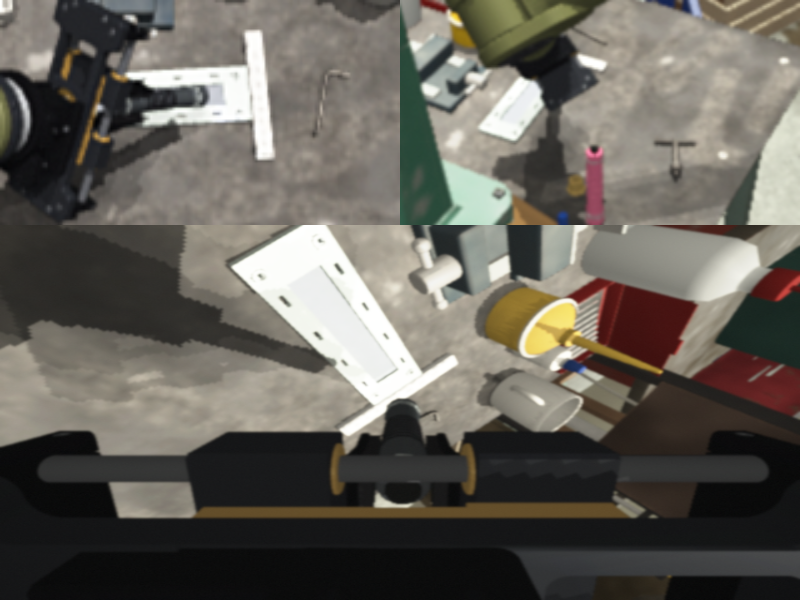

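The torch points at the frame's right-hand end, with the rule in place against it (top view, rule at crop x 245-272). The aim is off by about 3 mm, so I'll trim it and hand in.

>>> {"fn": "apply_moves", "kwargs": {
  "deltas": [
    {"tx": 0, "ty": -0.0028, "tz": 0.0015, "ax": 0, "ay": 0, "az": 0, "grip": 0.01},
    {"tx": 0, "ty": 0, "tz": 0, "ax": 0, "ay": 0, "az": 0, "grip": 0.01},
    {"tx": 0, "ty": 0, "tz": 0, "ax": 0, "ay": 0, "az": 0, "grip": 0.01},
    {"tx": 0, "ty": 0, "tz": 0, "ax": 0, "ay": 0, "az": 0, "grip": 0.01},
    {"tx": 0, "ty": 0, "tz": 0, "ax": 0, "ay": 0, "az": 0, "grip": 0.01}
  ]
}}

```text
time: 16.8
tcp_pos: [0.6334, -0.0141, 0.1542]
orientation: [2.454, 0.421, 0.899]
ft_force: [0.2, 0.7, -0.7]
grip_width: 0.235
gripper_force: 35.0
```

```bash
python3 fin.py | head -4; python3 - <<'E'
from h import *
import pickle
a=pickle.load(open("c0.pkl","rb"))["top"];d=robot.camera("top")
g0=a["image"].min(2).astype(float);g=d["image"].min(2).astype(float)
# frame far-right part unchanged?  rows/cols of edges before/after; bystanders
for n,(u0,v0,u1,v1) in dict(frameend=(345,138,369,168),hexkey=(392,138,412,172),key=(312,228,348,256),bush=(277,204,291,218)).items():
    print(n,np.abs(g0-g)[v0:v1,u0:u1].mean().round(1))
m=((g[115:180,355:385]>150)*255).astype(np.uint8);k=max(cv2.findContours(m,0,1)[0],key=cv2.contourArea)
for v in (142,146,150,154,158,162): print(v,g0[v,362:374].astype(int).tolist(),g[v,362:382].astype(int).tolist())
E
```

```text
tool z [ 0.3   -0.642 -0.705] tilt 45.1
tcp [ 0.6334 -0.0141  0.1542] rpy [140.6  24.1  51.5] q [ 0.2   0.41 -0.76  1.83  1.11  1.36 -1.52] t 16.8 F [ 0.2  0.7 -0.7] gw 0.0204 35.0
shift [-0.0001  0.0017 -0.0007] turn [ 0.12  0.07 -0.  ]
lens [ 0.6662 -0.0845  0.0769] dist 0.0993 miss mm 1.2
frameend 19.3
hexkey 11.5
key 11.0
bush 52.0
142 [241, 244, 245, 242, 241, 246, 225, 109, 99, 107, 112, 118] [250, 253, 254, 251, 250, 251, 234, 190, 242, 250, 241, 240, 253, 244, 152, 127, 130, 126, 125, 123]
146 [244, 229, 198, 231, 243, 244, 241, 169, 100, 106, 115, 122] [251, 238, 219, 241, 249, 250, 241, 214, 248, 250, 250, 251, 253, 253, 201, 134, 131, 127, 122, 120]
150 [243, 242, 242, 243, 243, 246, 245, 212, 117, 107, 105, 101] [249, 249, 249, 249, 250, 251, 248, 224, 226, 252, 250, 247, 249, 255, 245, 117, 104, 105, 106, 108]
154 [245, 244, 243, 243, 243, 244, 248, 244, 129, 89, 90, 93] [250, 250, 250, 250, 250, 250, 252, 244, 167, 232, 251, 240, 242, 253, 253, 159, 94, 97, 101, 104]
158 [245, 247, 244, 234, 241, 248, 247, 242, 169, 95, 93, 95] [251, 252, 251, 244, 248, 253, 252, 243, 200, 239, 252, 244, 237, 246, 253, 220, 108, 101, 103, 102]
162 [250, 247, 231, 221, 239, 239, 232, 211, 188, 119, 105, 108] [255, 255, 244, 238, 250, 251, 247, 227, 203, 203, 249, 251, 244, 250, 254, 241, 122, 96, 102, 104]
```

```bash
python3 -c "
from plant import robot
print(robot.hand_in())"
```

```text
the job is handed in; nothing more can be done
None
```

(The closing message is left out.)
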